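# Set out the full preserve jar on its drip dish

### The arm

A 6-joint arm with a two-finger parallel gripper is mounted at the origin on a cart in front of the work surface, level with it; the furniture and walls round the work are solid. World frame = base frame: x ahead of the robot, y to its left, z up, the work surface at z = 0. Lengths are in m, angles in degrees, forces in N, time in s.
With the tool pointing down it reaches from about 0.35 to 0.875 m from the base axis. Payload 4.2 kg.
Tool frame: the origin (TCP) lies on the centre line of the jaws, within the pads' length; the fingertips stand 11 mm ahead of it and the grasp point (between the pads) lies 8 mm behind it; z points along the fingers, y is the line along which they close (so a half turn about z gives the same grasp; the last joint's range is limited). The gripper opens to 85 mm and grips with 20 to 120 N. Pads are 22 mm wide; open, the fingers measure 114 mm over their backs; the gripper's body (76 mm by 85 mm) begins 54 mm behind the grasp point. The pads swing forward as they close: fully open they stand 13 mm farther back than shut.
Start: joints at [91.88, 22.042, 0.453, 0, -68.411, -14.817], TCP at [0.14, 0.609, 0.242] pointing down, gripper open.
Joint ranges: [-179.83, 179.83], [-69.29, 118.12], [-61.27, 80.66], [-181.25, 117.63], [-171.15, -9.14], [-177.46, 177.46]. Speed limits (degrees/s): [159.86, 159.86, 180, 180, 180, 180].

### API

Orientations are given as a 3x3 rotation matrix whose columns are the frame's x, y, z axes.
In Python, from station import bot, vision, models gives the robot as it stands.
- The arm moves only by the tool servo_tool, never from a script. Its argument "deltas" is one flat list of numbers, 7 for each row, row after row: the turn, a rotation vector about the world's x, y, z in degrees, then the shift along the world's x, y, z in mm, then the closure, from -1 (fully open) to 1 (shut). In form: [rx, ry, rz, x, y, z, jaw, rx, ry, rz, x, y, z, jaw, ...]. A call has 1 to 8 rows; each row is the pose to reach, as a shift and turn from the pose commanded when the call began; what a row does not reach only later rows make up. A row lasts 1/8 s, in which the tool goes at most 62.5 mm and 10.7 degrees, less where a joint would pass 70% of its speed; a pose out of reach is approached as far as the arm can. A call with a gripper value outside its range is refused whole. The fingers move at their own pace and stop on an object; "grip_force" is the grip in N (left out, the last holds). Time passes only in rows, so rows that repeat a pose let the fingers close. It gives the time, the measured TCP pose, the force, the opening and the grip force at its end, in the units of the state.
- bot.state(): the state, without advancing time (a new reading comes with each control period).
- vision.get_image(name): name is "scene" or "top"; returns a dict with "image" (384x512x3 uint8, red, green, blue), "range_z" (384x512 float32, m along the optical axis (not along the pixel's ray), 0 where there is no reading), "intrinsics" (3x3 intrinsics, pixels), "extrinsics" (4x4, takes a point from world to camera coordinates). Camera axes: x right, y down, z forward; pixel columns grow to the right and rows downward; lengths in m; the calibration is good to about 2 mm. A picture is of the moment at which its call begins.
- bot.finish_job(): hands the job in; it is judged then, once.
Trained networks look in the newest picture that a camera, given by its name, has taken for a name from the list of things; names that differ only in an ending like _2 or _b are one class to them, and where a whole thing is asked for, a point or a joint stands for the part that bears it (a point fixed in the world has none). Each returns a list of dicts, best first, with "confidence" (0 to 1); they miss things now and then, are a little off and sometimes report something else, mostly with a low value. They report only what shows in the picture. A call takes as long as a camera call.
- models.recognise(query, camera): "position" ([x, y, z] in m, in the coordinates of the camera as it stood for that picture, good to about 4 mm: the middle of the surface that is visible of it).
- models.place_of(query, camera): "position" ([x, y, z] in m, in the coordinates of the camera as it stood for that picture, good to about 4 mm: a listed point, or the origin of a listed thing).
The state is a dict: "t": time; "joint_pos": joint angles; "qvel": joint speeds; "effort": joint torques, N m; "position": TCP position; "ee_rot": TCP orientation; "force": force on the tool from outside, world axes, zero at the start; "torque": the same for the moment, N m; "opening": finger opening in m; "grasp_force": force on a finger pad.
Only numpy, scipy, OpenCV 4.12 (cv2) and the standard library are available. Lean on these libraries where they do the work, as an engineer would, in place of code of your own. Each camera call takes 0.05 s, during which the arm holds its last target. There are 200 camera calls.

### The job

Set out the preserve for breakfast: first put the white drip dish in the middle of the chopping board, then stand the full jar upright in the dish, its foot fully down in the round well. Only one of the three matching clip-top jars is full and they look alike, so tell it by its weight; the two empty jars must end standing upright where they stood. Set the dish and the full jar down gently, keep the jars upright all the while and leave the mugs and the glass alone.

Things in the scene. Friction and masses are not known exactly. Their poses are not given: they have to be found in the camera images.
- dish: White stoneware drip dish, round, 120 mm across, 24 mm high, 0.2 kg. Origin: centre of its underside, z up. Upright rim wall 5 mm thick (radius 55 to 60 mm at its top, z = 24 mm): the place to pinch it, one finger inside, one outside. Inside the rim a flat ledge at z = 10 mm runs in to radius 34.5 mm; within that is the round well, floor at z = 5 mm.
- dish_well (a point): Centre of the floor of the dish's round well (69 mm across, 5 mm deep below the ledge), 5 mm above the dish's underside. A seated jar's underside lies at this height; one that rests on the ledge is 5 mm higher.
- board_top (a point): Centre of the top face of the wooden chopping board, 22 mm above the worktop; the board (fixed) is 240 mm along its x, 340 mm along its y.
- jar_a: One of three look-alike white clip-top jars, closed and clamped, round, 62 mm wide (straight wall z = 5 to 73 mm; foot bevelled to 55 mm), 100 mm high. One is full (0.55 to 0.70 kg), two are empty (0.21 to 0.31 kg). Origin: centre of the underside, z up. A wire clasp stands 5 mm proud on the -x side (z = 44 to 84 mm), a hinge at the neck on +x: grip the clear faces at +y and -y.
- jar_b: One of three look-alike white clip-top jars, closed and clamped, round, 62 mm wide (straight wall z = 5 to 73 mm; foot bevelled to 55 mm), 100 mm high. One is full (0.55 to 0.70 kg), two are empty (0.21 to 0.31 kg). Origin: centre of the underside, z up. A wire clasp stands 5 mm proud on the -x side (z = 44 to 84 mm), a hinge at the neck on +x: grip the clear faces at +y and -y.
- jar_c: One of three look-alike white clip-top jars, closed and clamped, round, 62 mm wide (straight wall z = 5 to 73 mm; foot bevelled to 55 mm), 100 mm high. One is full (0.55 to 0.70 kg), two are empty (0.21 to 0.31 kg). Origin: centre of the underside, z up. A wire clasp stands 5 mm proud on the -x side (z = 44 to 84 mm), a hinge at the neck on +x: grip the clear faces at +y and -y.
- spotted_mug: White spotted mug, 91 mm high, behind the jars. A bystander; leave it standing. Origin: centre of its underside.
- two_tone_mug: Brown and white mug, 105 mm high, behind the jars. A bystander; leave it standing. Origin: centre of its underside.
- glass_cup: Teal glass cup, 67 mm wide, 66 mm high, behind the jars. A bystander; leave it standing. Origin: centre of its underside.
- board: The chopping board itself, 22 mm thick, lying on the worktop; origin at the centre of its underside.

How it is judged:
By the outcome, as a careful person would: the job done as asked, in the order asked, and still so for the second after the job is handed in, with the robot touching nothing.
It also fails if it takes over 72 s, if anything falls off the work surface, if the arm or the gripper's body presses on something with over 40 N, if the wrist force passes 120 N, or if a joint passes its speed limit or range.

## Working session

There is one attempt and no reset: what is moved stays moved. The work goes in short steps, Python scripts to look and compute and a tool call to move; the robot and the scene stay as the last step left them, time stands still between calls to the robot, and variables do not carry over. Pictures are saved under pics/ and viewed, at most 10 in all, crops included, and the job is handed in when it is done.

Besides the shell and the picture viewer there is one more tool, called after "Call:" by a JSON object that holds its "method" and its "body". servo_tool: Moves the arm, as the interface text tells. Its arguments: {"type":"object","properties":{"deltas":{"type":"array","items":{"type":"number"}},"grip_force":{"type":"number"}},"required":["deltas"]}

```bash
mkdir -p pics
cat > h.py <<'E'
import numpy as np, cv2
from station import bot, vision, models
np.set_printoptions(precision=4,suppress=True)
def look(c,save=None):
    d=vision.get_image(c)
    if save: cv2.imwrite('pics/'+save,d['image'][:,:,::-1])
    return d
def w(d,p): return (np.linalg.inv(d['extrinsics'])@np.r_[p,1])[:3]
def cloud(d):
    z=d['range_z'];K=d['intrinsics'];v,u=np.mgrid[:z.shape[0],:z.shape[1]]
    P=np.stack([(u-K[0,2])*z/K[0,0],(v-K[1,2])*z/K[1,1],z,np.ones_like(z)],-1)
    P=P@np.linalg.inv(d['extrinsics']).T
    P[z==0]=np.nan
    return P[...,:3]
def st():
    s=bot.state(); print({k:np.round(s[k],4).tolist() for k in ('t','position','ee_rot','force','opening','grasp_force')})
E
python3 - <<'E'
from h import *
st()
for c in ('scene','top'):
    d=look(c,c+'0.png'); print(c,d['intrinsics'][0],np.linalg.inv(d['extrinsics'])[:3])
    for q in ('dish','board_top','jar_a','spotted_mug','two_tone_mug','glass_cup','board'):
        print(q,[(np.round(r['confidence'],2),w(d,r['position'])) for r in models.place_of(q,c)])
E
```

```text
{'t': 0.0, 'position': [0.1398, 0.6086, 0.2412], 'ee_rot': [[0.9746, -0.2241, -0.0004], [-0.2241, -0.9746, -0.0022], [0.0001, 0.0022, -1.0]], 'force': [0.5541, 0.3093, -0.2028], 'opening': 0.0851, 'grasp_force': 0.0}
scene [378.6842   0.     254.2183] [[ 0.7829 -0.5042  0.3645  0.1458]
 [-0.622  -0.6476  0.4401 -0.5477]
 [ 0.0141 -0.5713 -0.8206  0.9647]]
dish [(np.float64(0.84), array([ 0.4416, -0.4181, -0.0037]))]
board_top [(np.float64(0.75), array([0.4781, 0.2599, 0.0203]))]
jar_a [(np.float64(0.93), array([ 0.5537, -0.16  , -0.0023])), (np.float64(0.92), array([0.5465, 0.0007, 0.0009])), (np.float64(0.83), array([ 0.5041, -0.306 , -0.0018]))]
spotted_mug [(np.float64(0.84), array([ 0.6684, -0.0732,  0.0032]))]
two_tone_mug [(np.float64(0.88), array([ 0.6695, -0.2198,  0.0024]))]
glass_cup [(np.float64(0.98), array([ 0.6877,  0.0465, -0.0005]))]
board [(np.float64(0.63), array([0.4729, 0.2561, 0.0003]))]
top [359.0892   0.     256.3927] [[ 0.0116 -0.9845  0.1749  0.3901]
 [-0.9998 -0.0139 -0.012  -0.0586]
 [ 0.0142 -0.1748 -0.9845  1.1378]]
dish [(np.float64(0.8), array([ 0.4429, -0.4186,  0.0053])), (np.float64(0.33), array([0.551 , 0.0013, 0.0014]))]
board_top [(np.float64(0.97), array([0.4701, 0.2578, 0.0257]))]
jar_a [(np.float64(0.9), array([ 0.5056, -0.3066,  0.0075])), (np.float64(0.88), array([ 0.5506, -0.1589, -0.0005])), (np.float64(0.85), array([0.548 , 0.0021, 0.0006]))]
spotted_mug [(np.float64(0.59), array([ 0.668 , -0.071 ,  0.0012]))]
two_tone_mug [(np.float64(0.57), array([ 0.6701, -0.2155,  0.0027])), (np.float64(0.4), array([0.4701, 0.2561, 0.0217])), (np.float64(0.24), array([0.6899, 0.0462, 0.0018]))]
glass_cup [(np.float64(0.62), array([0.6869, 0.0468, 0.0004]))]
board [(np.float64(0.91), array([0.4742, 0.2588, 0.0033]))]
```

View pics/scene0.png

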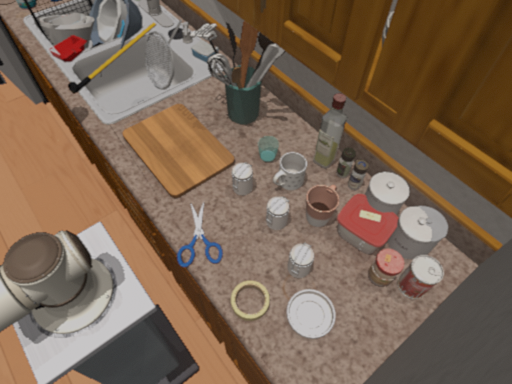

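View pics/top0.png

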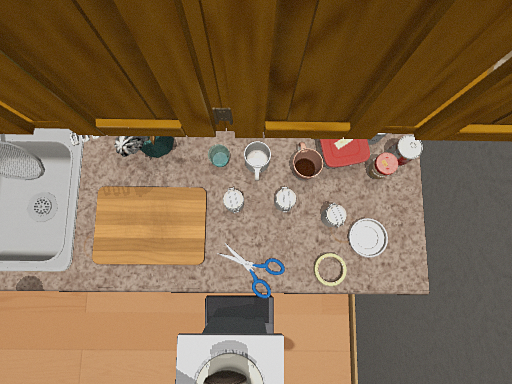

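```bash
cat >> h.py <<'E'
from scipy.optimize import least_squares
def dishfit(d,c,z0=0.):
    P=cloud(d).reshape(-1,3)
    r=np.hypot(*(P[:,:2]-c).T)
    m=(r<.075)&(P[:,2]>z0+.020)&(P[:,2]<z0+.030)
    Q=P[m]
    f=least_squares(lambda x:np.hypot(*(Q[:,:2]-x).T)-.0575,c,loss='soft_l1',f_scale=.003)
    return f.x,m.sum(),np.median(Q[:,2])
def jarfit(d,c,z0=0.):
    P=cloud(d).reshape(-1,3)
    r=np.hypot(*(P[:,:2]-c).T)
    m=(r<.05)&(P[:,2]>z0+.010)&(P[:,2]<z0+.038)
    Q=P[m]; f=least_squares(lambda x:np.hypot(*(Q[:,:2]-x).T)-.031,c,loss='soft_l1',f_scale=.002)
    t=P[(r<.045)&(P[:,2]>z0+.09)]
    return f.x,m.sum(),t.mean(0) if len(t) else None
E
python3 - <<'E'
from h import *
for c in ('scene','top'):
    d=look(c)
    print(c,dishfit(d,np.array([.442,-.418])))
    for j in ((.505,-.306),(.552,-.159),(.547,.001)): print(jarfit(d,np.array(j)))
    P=cloud(d).reshape(-1,3); m=(abs(P[:,2]-.022)<.006)&(abs(P[:,0]-.47)<.22)&(abs(P[:,1]-.258)<.25)
    h=cv2.minAreaRect(P[m][:,:2].astype(np.float32)*1000);print(h,m.sum(),np.median(P[m],0))
    # ring clear-height over jar: profile of neck/clasp directions
    for j in ((.505,-.306),(.552,-.159),(.547,.001)):
        q=P-np.r_[j,0]; r=np.hypot(q[:,0],q[:,1]); s=q[(r>.0345)&(r<.045)&(q[:,2]>.04)&(q[:,2]<.1)]
        print('proud',len(s), s.mean(0) if len(s) else 0)
E
```

```text
scene (array([ 0.4435, -0.4193]), np.int64(305), np.float64(0.023268642642759962))
(array([ 0.5078, -0.3065]), np.int64(87), array([ 0.5052, -0.3083,  0.0956]))
(array([ 0.5547, -0.1583]), np.int64(100), array([ 0.5822, -0.1602,  0.4561]))
(array([ 0.5497, -0.0021]), np.int64(96), array([ 0.5471, -0.0061,  0.0957]))
((521.465087890625, 221.00384521484375), (332.5127258300781, 409.7895202636719), 0.1360272914171219) 5738 [0.4695 0.2373 0.0208]
proud 7 [ 0.0065 -0.0001  0.0726]
proud 6 [ 0.0011 -0.0056  0.0705]
proud 38 [-0.0032 -0.0247  0.0636]
top (array([ 0.4443, -0.4182]), np.int64(213), np.float64(0.025489828199860565))
(array([ 0.5077, -0.3069]), np.int64(37), array([ 0.5064, -0.3054,  0.0972]))
(array([ 0.5545, -0.1586]), np.int64(22), array([ 0.5909, -0.1589,  0.7294]))
(array([ 0.5495, -0.002 ]), np.int64(11), array([ 0.5482, -0.003 ,  0.0973]))
((496.9310302734375, 261.13409423828125), (324.3945007324219, 499.4402770996094), 8.506657600402832) 8469 [0.4716 0.2556 0.0228]
proud 7 [0.0326 0.0118 0.0881]
proud 8 [0.0176 0.0021 0.0783]
proud 9 [-0.0042 -0.011   0.0733]
```

Both pictures show the dish (top: 368,238), the three jars (234,200; 286,199; 336,215) and the board (93–206, 186–264). The mugs and glass are behind the jars. Next I'll zoom in on the jars to find which way the clasps face, and fit the board.

Run:
```python
from h import *
s=look('scene'); t=look('top')
a=cv2.resize(s['image'][155:285,222:332],None,fx=4,fy=4,interpolation=3)[:520]
b=t['image']; cr=[cv2.resize(b[y-22:y+22,x-22:x+22],(173,173),interpolation=3) for x,y in ((234,200),(286,199),(336,215))]
im=np.hstack([a,np.vstack(cr)[:520].astype(np.uint8) if True else 0][:1]+[cv2.copyMakeBorder(np.vstack(cr),0,max(0,520-519),0,0,cv2.BORDER_CONSTANT)])
cv2.imwrite('pics/jars.png',im[:,:,::-1])
for n,d in (('s',s),('t',t)):
    P=cloud(d); m=((abs(P[...,2]-.022)<.007)&(abs(P[...,0]-.47)<.15)&(abs(P[...,1]-.258)<.2)).astype(np.uint8)
    m=cv2.morphologyEx(m,cv2.MORPH_OPEN,np.ones((5,5)))
    k,l,stt,_=cv2.connectedComponentsWithStats(m); i=1+stt[1:,4].argmax()
    print(n,cv2.minAreaRect(P[l==i][:,:2].astype(np.float32)*1000))
```

```text
s ((475.4619140625, 254.71218872070312), (240.98570251464844, 342.1327819824219), 0.05420242249965668)
t ((475.0350341796875, 256.19342041015625), (239.97320556640625, 341.16314697265625), 0.1938854455947876)
```

View pics/jars.png

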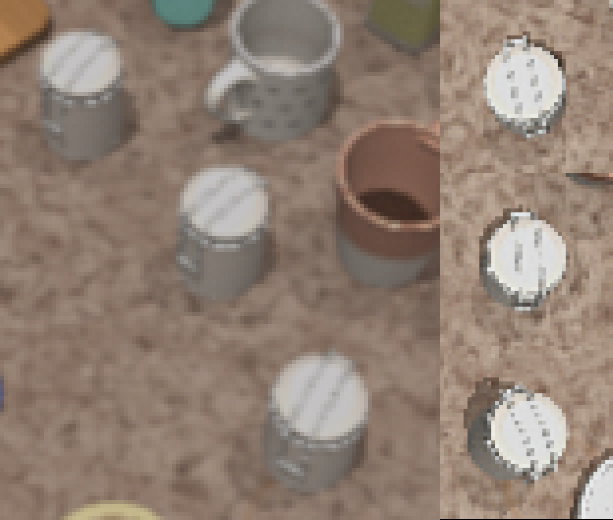

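Call:
{"method": "servo_tool", "body": {"deltas": [0, 0, 13, 300, -380, 0, 0.2, 0, 0, 13, 300, -380, 0, 0.2, 0, 0, 13, 300, -380, 0, 0.2, 0, 0, 13, 300, -380, 0, 0.2, 0, 0, 13, 300, -380, 0, 0.2, 0, 0, 13, 300, -380, 0, 0.2, 0, 0, 13, 300, -380, 0, 0.2, 0, 0, 13, 300, -380, 0, 0.2], "grip_force": 80}}

```text
t: 2.0
position: [0.441, 0.2271, 0.2427]
ee_rot: [[1.0, 0.0, 0.001], [0.0, -1.0, 0.001], [0.001, -0.001, -1.0]]
force: [0.2, 1.3, 0.9]
opening: 0.0341
grasp_force: 0.0
```

Call:
{"method": "servo_tool", "body": {"deltas": [0, 0, 0, 4, -480, 0, 0.2, 0, 0, 0, 4, -480, 0, 0.2, 0, 0, 0, 4, -480, 0, 0.2, 0, 0, 0, 4, -480, 0, 0.2, 0, 0, 0, 4, -480, 0, 0.2, 0, 0, 0, 4, -480, 0, 0.2, 0, 0, 0, 4, -480, 0, 0.2, 0, 0, 0, 4, -480, 0, 0.2]}}

```text
t: 3.0
position: [0.4435, -0.2534, 0.2425]
ee_rot: [[1.0, -0.001, 0.001], [-0.001, -1.0, -0.0], [0.001, 0.0, -1.0]]
force: [-0.6, 0.2, -0.7]
opening: 0.0337
grasp_force: 0.0
```

Call:
{"method": "servo_tool", "body": {"deltas": [0, 0, 0, 0, -60, 0, 0.2, 0, 0, 0, 0, -120, 0, 0.2, 0, 0, 0, 0, -180, -50, 0.2, 0, 0, 0, 0, -225, -100, 0.2, 0, 0, 0, 0, -225, -150, 0.2, 0, 0, 0, 0, -225, -180, 0.2, 0, 0, 0, 0, -225, -180, 0.2]}}

```text
t: 3.88
position: [0.442, -0.4749, 0.0589]
ee_rot: [[1.0, 0.0, -0.006], [0.0, -1.0, 0.004], [-0.006, -0.004, -1.0]]
force: [0.1, -0.7, 0.6]
opening: 0.034
grasp_force: 0.0
```

Call:
{"method": "servo_tool", "body": {"deltas": [0, 0, 0, 0, 0, -15, 0.2, 0, 0, 0, 0, 0, -30, 0.2, 0, 0, 0, 0, 0, -37, 0.2, 0, 0, 0, 0, 0, -37, 0.2]}}

```text
t: 4.38
position: [0.4438, -0.4756, 0.025]
ee_rot: [[1.0, 0.001, -0.001], [0.001, -1.0, 0.0], [-0.001, -0.0, -1.0]]
force: [0.4, -0.6, -0.6]
opening: 0.0342
grasp_force: 0.0
```

Run:
```python
from h import *
st()
for c in ('scene','top'):
    d=look(c); print(dishfit(d,np.array([.444,-.4187])))
```

```text
{'t': 4.375, 'position': [0.4438, -0.4756, 0.025], 'ee_rot': [[1.0, 0.0013, -0.0005], [0.0013, -1.0, 0.0003], [-0.0005, -0.0003, -1.0]], 'force': [0.4096, -0.6196, -0.5923], 'opening': 0.0342, 'grasp_force': 0.0}
(array([ 0.4438, -0.4195]), np.int64(244), np.float64(0.02342162968465289))
(array([ 0.4436, -0.4203]), np.int64(1), np.float64(0.026946627317807614))
```

Call:
{"method": "servo_tool", "body": {"deltas": [0, 0, 0, 0, -1, 0, 1, 0, 0, 0, 0, -1, 0, 1, 0, 0, 0, 0, -1, 0, 1, 0, 0, 0, 0, -1, 0, 1, 0, 0, 0, 0, -1, 0, 1, 0, 0, 0, 0, -1, 0, 1], "grip_force": 80}}

```text
t: 5.22
position: [0.4437, -0.4771, 0.026]
ee_rot: [[1.0, 0.001, -0.0], [0.001, -1.0, -0.0], [-0.0, 0.0, -1.0]]
force: [-2.2, 1.1, 5.5]
opening: 0.0029
grasp_force: 76.2
```

Call:
{"method": "servo_tool", "body": {"deltas": [0, 0, 0, 0, -1, 5, 1, 0, 0, 0, 0, -1, 15, 1, 0, 0, 0, 0, -1, 30, 1, 0, 0, 0, 0, -1, 45, 1, 0, 0, 0, 0, -1, 50, 1, 0, 0, 0, 0, -1, 50, 1]}}

```text
t: 5.98
position: [0.4441, -0.478, 0.076]
ee_rot: [[1.0, 0.001, 0.001], [0.001, -1.0, -0.001], [0.001, 0.001, -1.0]]
force: [0.8, 0.2, -1.7]
opening: 0.0024
grasp_force: 79.2
```

Run:
```python
from h import *
st()
d=look('scene','lift.png'); print(dishfit(d,np.array([.444,-.4187]),.05))
P=cloud(d).reshape(-1,3);r=np.hypot(*(P[:,:2]-[.444,-.4187]).T);m=(r<.075)&(r>.04)&(P[:,2]>.055)&(P[:,2]<.085)&(P[:,1]>-.44)
Q=P[m];print(m.sum(),np.linalg.lstsq(np.c_[Q[:,:2]-[.444,-.4187],np.ones(len(Q))],Q[:,2],rcond=None)[0])
```

```text
{'t': 5.975, 'position': [0.4441, -0.478, 0.076], 'ee_rot': [[1.0, 0.001, 0.0012], [0.001, -1.0, -0.0006], [0.0012, 0.0006, -1.0]], 'force': [0.803, 0.2199, -1.6805], 'opening': 0.0024, 'grasp_force': 79.1625}
(array([ 0.4506, -0.4212]), np.int64(94), np.float64(0.0724773420855207))
319 [-0.0258  0.013   0.0629]
```

Run:
```python
import cv2
a=cv2.imread('pics/lift.png')[220:384,220:400]; cv2.imwrite('pics/lift2.png',cv2.resize(a,None,fx=3.5,fy=3.5,interpolation=2))
```

```text
(no output)
```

View pics/lift2.png

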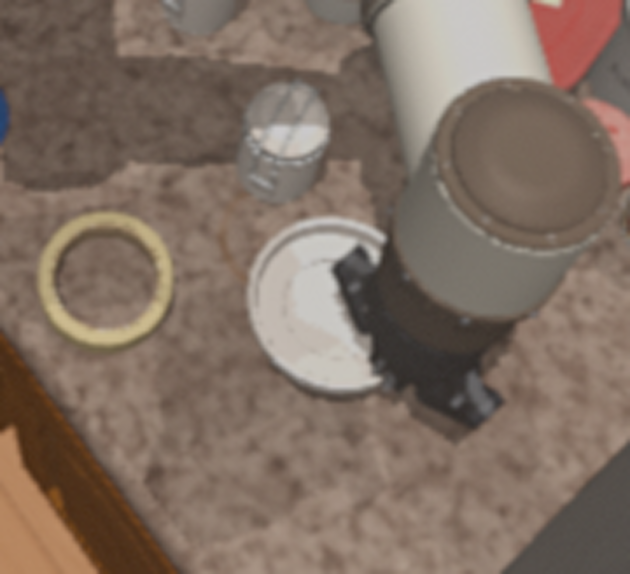

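The dish (crop: 320,305) is held clear of the worktop at its rim, and nothing else is touched. I'll carry it to the board.

Call:
{"method": "servo_tool", "body": {"deltas": [0, 0, 0, 0, 0, 30, 1, 0, 0, 0, 0, 0, 70, 1, 0, 0, 0, 0, 10, 105, 1, 0, 0, 0, 3, 40, 115, 1, 0, 0, 0, 6, 85, 115, 1, 0, 0, 0, 9, 135, 115, 1, 0, 0, 0, 12, 185, 115, 1, 0, 0, 0, 15, 235, 115, 1]}}

```text
t: 7.02
position: [0.4584, -0.2412, 0.1897]
ee_rot: [[1.0, 0.001, -0.001], [0.001, -1.0, 0.0], [-0.001, -0.0, -1.0]]
force: [1.1, 0.2, -2.4]
opening: 0.0025
grasp_force: 79.4
```

Call:
{"method": "servo_tool", "body": {"deltas": [0, 0, 0, 3, 50, 0, 1, 0, 0, 0, 6, 100, 0, 1, 0, 0, 0, 9, 150, 0, 1, 0, 0, 0, 12, 200, 0, 1, 0, 0, 0, 14, 250, 0, 1, 0, 0, 0, 16, 300, 0, 1, 0, 0, 0, 16, 350, 0, 1, 0, 0, 0, 16, 395, 0, 1]}}

```text
t: 8.02
position: [0.4742, 0.1537, 0.1898]
ee_rot: [[1.0, 0.002, -0.001], [0.002, -1.0, -0.001], [-0.001, 0.001, -1.0]]
force: [0.5, 0.5, -1.3]
opening: 0.0023
grasp_force: 79.4
```

Call:
{"method": "servo_tool", "body": {"deltas": [0, 0, 0, 0, 25, 0, 1, 0, 0, 0, 0, 40, -10, 1, 0, 0, 0, 0, 45, -40, 1, 0, 0, 0, 0, 45, -70, 1, 0, 0, 0, 0, 45, -95, 1, 0, 0, 0, 0, 45, -110, 1, 0, 0, 0, 0, 45, -115, 1, 0, 0, 0, 0, 45, -115, 1]}}

```text
t: 9.02
position: [0.4752, 0.1971, 0.0755]
ee_rot: [[1.0, 0.001, 0.0], [0.001, -1.0, 0.0], [0.0, -0.0, -1.0]]
force: [-0.6, -0.5, -2.0]
opening: 0.0026
grasp_force: 79.4
```

```bash
cat >> h.py <<'E'
def tilt(d,c,zr,ymin):
    P=cloud(d).reshape(-1,3);r=np.hypot(*(P[:,:2]-c).T);m=(r<.061)&(r>.053)&(abs(P[:,2]-zr)<.009)&(P[:,1]>ymin)
    Q=P[m];return m.sum(),np.linalg.lstsq(np.c_[Q[:,:2]-c,np.ones(len(Q))],Q[:,2],rcond=None)[0]
E
python3 - <<'E'
from h import *
st()
for c in ('scene','top'):
    d=look(c,c+'b.png'); x=dishfit(d,np.array([.475,.2555]),.05); print(x,tilt(d,x[0],.074,.22))
    print([(r['confidence'],w(d,r['position'])) for r in models.place_of('dish',c)])
E
```

```text
{'t': 9.025, 'position': [0.4752, 0.1971, 0.0755], 'ee_rot': [[1.0, 0.001, 0.0003], [0.001, -1.0, 0.0001], [0.0003, -0.0001, -1.0]], 'force': [-0.5854, -0.5041, -1.9744], 'opening': 0.0026, 'grasp_force': 79.3839}
(array([0.4814, 0.2499]), np.int64(55), np.float64(0.07256655958313496)) (np.int64(62), array([-0.0011, -0.044 ,  0.0689]))
[(0.94, array([0.4802, 0.2514, 0.0438]))]
(array([0.481 , 0.2536]), np.int64(58), np.float64(0.0739788190659667)) (np.int64(51), array([-0.0347, -0.0765,  0.0708]))
[(0.6, array([0.4791, 0.2519, 0.0497]))]
```

Run:
```python
from h import *
P=[]
for c in ('scene','top'):
    d=look(c); p=cloud(d).reshape(-1,3); r=np.hypot(*(p[:,:2]-[.477,.2535]).T)
    Q=p[(r<.075)&(p[:,2]>.035)&(p[:,2]<.09)]
    a=np.degrees(np.arctan2(Q[:,1]-.2535,Q[:,0]-.477)); R=np.hypot(Q[:,0]-.477,Q[:,1]-.2535)
    print(c)
    T=[]
    for k in range(-180,180,30):
        s=(a>=k)&(a<k+30)&(R>.045)
        if s.sum():
            i=np.argsort(Q[s][:,2])[-3:].min() ; z=np.sort(Q[s][:,2])[-4:]; print(k,s.sum(),'zmax',z.round(4),'Rmax',np.sort(R[s])[-3:].round(4))
    led=Q[(R<.030)]; print('well',len(led),np.linalg.lstsq(np.c_[led[:,:2]-[.477,.2535],np.ones(len(led))],led[:,2],rcond=None)[0])
```

```text
scene
-180 26 zmax [0.0725 0.0739 0.0746 0.0753] Rmax [0.0561 0.0564 0.0564]
-150 40 zmax [0.0738 0.0741 0.0741 0.0749] Rmax [0.0572 0.0572 0.0578]
-120 59 zmax [0.0882 0.0888 0.0889 0.0892] Rmax [0.0709 0.0714 0.0719]
-90 29 zmax [0.0818 0.082  0.0842 0.0868] Rmax [0.0689 0.0689 0.0717]
-60 9 zmax [0.0647 0.0675 0.0717 0.0722] Rmax [0.0621 0.0622 0.0627]
-30 26 zmax [0.0718 0.072  0.0721 0.0733] Rmax [0.0626 0.0628 0.0629]
0 10 zmax [0.0665 0.0674 0.0676 0.0689] Rmax [0.0616 0.0626 0.0643]
60 22 zmax [0.0627 0.0634 0.0652 0.0685] Rmax [0.059  0.0598 0.0608]
90 44 zmax [0.067  0.0672 0.0672 0.0676] Rmax [0.0591 0.0604 0.0607]
120 29 zmax [0.0678 0.0685 0.07   0.0705] Rmax [0.0544 0.0554 0.0564]
150 19 zmax [0.07   0.0706 0.071  0.0712] Rmax [0.0553 0.0558 0.0558]
well 109 [-0.031  -0.084   0.0514]
top
-180 34 zmax [0.0748 0.0755 0.0756 0.0762] Rmax [0.0555 0.0557 0.0559]
-150 30 zmax [0.0767 0.0772 0.0784 0.0787] Rmax [0.0564 0.0564 0.0565]
-120 12 zmax [0.0765 0.0796 0.0883 0.0886] Rmax [0.0634 0.0667 0.0695]
120 21 zmax [0.0686 0.07   0.0712 0.072 ] Rmax [0.0552 0.0562 0.0563]
150 37 zmax [0.0725 0.0726 0.0726 0.0732] Rmax [0.0555 0.0558 0.056 ]
well 0 [0. 0. 0.]
```

View pics/sceneb.png

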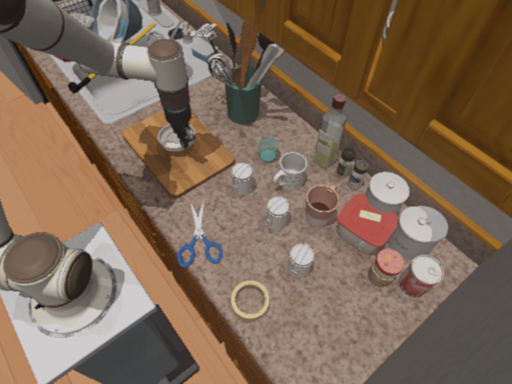

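The dish is over the board (scene: 177,140), tilted about 5° down towards +y and 4–5 mm off in x. I'll level it, recentre and lower it.

Call:
{"method": "servo_tool", "body": {"deltas": [2, -1, 0, -2, 1, -5, 1, 4.6, -2, 0, -5, 1.5, -10, 1, 4.6, -2, 0, -5, 1.5, -16, 1, 4.6, -2, 0, -5, 1.5, -20, 1, 4.6, -2, 0, -5, 1.5, -20, 1]}}

```text
t: 9.95
position: [0.47, 0.1988, 0.055]
ee_rot: [[0.999, 0.003, 0.034], [0.0, -0.997, 0.079], [0.034, -0.079, -0.996]]
force: [0.3, -1.0, -1.8]
opening: 0.0025
grasp_force: 79.4
```

```bash
cat >> h.py <<'E'
def rim(c0,zr):
    # fit circle centre + rim plane from both views (outer top edge per azimuth)
    for c in ('scene','top'):
        d=look(c); p=cloud(d).reshape(-1,3); q=p-np.r_[c0,0]; R=np.hypot(q[:,0],q[:,1]); a=np.degrees(np.arctan2(q[:,1],q[:,0]))
        m=(R>.045)&(R<.068)&(abs(p[:,2]-zr)<.014)&((a>-20)|(a<-150)); T=[];
        for k in range(-180,180,15):
            s=np.where(m&(a>=k)&(a<k+15))[0]
            if len(s)>5: T+=list(s[np.argsort(p[s,2])[-3:]])
        T=p[T]
        pl=np.linalg.lstsq(np.c_[T[:,:2]-c0,np.ones(len(T))],T[:,2],rcond=None)[0]
        f=least_squares(lambda x:np.hypot(*(T[:,:2]-x).T)-.0575,c0,loss='soft_l1',f_scale=.002).x
        print(c,len(T),'slope/z',pl,'centre',f)
E
python3 - <<'E'
from h import *
st(); rim(np.array([.4755,.2555]),.055)
E
```

```text
{'t': 9.95, 'position': [0.47, 0.1988, 0.055], 'ee_rot': [[0.9994, 0.0028, 0.0343], [0.0001, -0.9968, 0.0794], [0.0345, -0.0794, -0.9962]], 'force': [0.3415, -0.9527, -1.7908], 'opening': 0.0025, 'grasp_force': 79.4162}
scene 27 slope/z [0.0214 0.0206 0.0544] centre [0.4748 0.2526]
top 6 slope/z [-0.4484 -0.189   0.0294] centre [0.4757 0.2559]
```

Call:
{"method": "servo_tool", "body": {"deltas": [0, 0, 0, 0, 1, -2, 1, 0, 0, 0, 0, 1, -4, 1, 0, 0, 0, 0, 1, -5, 1, 0, 0, 0, 0, 1, -6, 1, 0, 0, 0, 0, 1, -6, 1]}}

```text
t: 10.68
position: [0.4699, 0.1996, 0.0492]
ee_rot: [[0.999, 0.002, 0.035], [-0.0, -0.997, 0.08], [0.035, -0.08, -0.996]]
force: [-0.0, -0.0, -2.1]
opening: 0.0025
grasp_force: 79.4
```

Call:
{"method": "servo_tool", "body": {"deltas": [0, 0, 0, 0, 0, -1, 1, 0, 0, 0, 0, 0, -2, 1, 0, 0, 0, 0, 0, -2, 1]}}

```text
t: 11.05
position: [0.4702, 0.1996, 0.0477]
ee_rot: [[0.999, 0.003, 0.035], [-0.0, -0.997, 0.08], [0.036, -0.08, -0.996]]
force: [0.6, -1.6, 1.6]
opening: 0.0024
grasp_force: 80.2
```

Run:
```python
from h import *
st(); rim(np.array([.4755,.2555]),.047)
```

```text
{'t': 11.05, 'position': [0.4702, 0.1996, 0.0477], 'ee_rot': [[0.9994, 0.0028, 0.0355], [-0.0001, -0.9968, 0.0804], [0.0356, -0.0803, -0.9961]], 'force': [0.608, -1.5791, 1.5668], 'opening': 0.0024, 'grasp_force': 80.1983}
scene 30 slope/z [0.0012 0.0106 0.0475] centre [0.476  0.2556]
top 6 slope/z [-0.3247 -0.0158  0.0313] centre [0.4775 0.2519]
```

Call:
{"method": "servo_tool", "body": {"deltas": [0, 0, 0, 0, 0, -0.5, 1, 0, 0, 0, 0, 0, -0.5, 0.7, 0, 0, 0, 0, 0, -0.5, 0.3, 0, 0, 0, 0, 0, -0.5, 0.3], "grip_force": 20}}

```text
t: 11.65
position: [0.4698, 0.1997, 0.0466]
ee_rot: [[0.999, 0.002, 0.035], [-0.0, -0.997, 0.08], [0.035, -0.08, -0.996]]
force: [0.1, 0.4, -0.6]
opening: 0.0302
grasp_force: 0.0
```

Call:
{"method": "servo_tool", "body": {"deltas": [0, 0, 0, 0, 0, 30, 0.3, 0, 0, 0, 0, 0, 80, 0.3, -4.6, 2, 0, 0, -50, 140, -0.4, -4.6, 2, 0, 0, -110, 150, -1, -4.6, 2, 0, 20, -165, 150, -1]}}

```text
t: 12.28
position: [0.4884, 0.0396, 0.1986]
ee_rot: [[1.0, 0.004, 0.004], [0.004, -1.0, 0.002], [0.004, -0.002, -1.0]]
force: [1.0, 0.5, -0.3]
opening: 0.0824
grasp_force: 0.0
```

Run:
```python
from h import *
st()
for c in ('scene','top'):
    d=look(c); print(dishfit(d,np.array([.4755,.2555]),.022)); print(jarfit(d,np.array([.5496,-.002])),jarfit(d,np.array([.5546,-.1585])))
```

```text
{'t': 12.275, 'position': [0.4884, 0.0396, 0.1986], 'ee_rot': [[1.0, 0.0037, 0.0039], [0.0037, -1.0, 0.0018], [0.0039, -0.0018, -1.0]], 'force': [1.044, 0.4571, -0.2981], 'opening': 0.0824, 'grasp_force': 0.0}
(array([0.4754, 0.2556]), np.int64(162), np.float64(0.045306199786801726))
(array([ 0.5498, -0.002 ]), np.int64(102), array([0.5284, 0.0028, 0.3131])) (array([ 0.5547, -0.1582]), np.int64(100), array([ 0.5851, -0.16  ,  0.4868]))
(array([0.4755, 0.2555]), np.int64(0), np.float64(nan))
(array([ 0.5513, -0.0032]), np.int64(2), array([0.5448, 0.0041, 0.3557])) (array([ 0.5544, -0.1586]), np.int64(22), array([ 0.5915, -0.1586,  0.7385]))
  return _methods._mean(a, axis=axis, dtype=dtype,
  ret = ret.dtype.type(ret / rcount)
```

Call:
{"method": "servo_tool", "body": {"deltas": [0, 0, 10, 40, -25, 0, -1, 0, 0, 12, 59, -37, 0, -1, 0, 0, 12, 59, -37, -30, -1, 0, 0, 12, 59, -37, -60, -1, 0, 0, 12, 59, -37, -60, -1]}}

```text
t: 13.0
position: [0.5454, 0.0033, 0.134]
ee_rot: [[0.978, 0.209, -0.006], [0.209, -0.978, -0.001], [-0.006, 0.0, -1.0]]
force: [-0.4, 0.0, -0.8]
opening: 0.0854
grasp_force: 0.0
```

Call:
{"method": "servo_tool", "body": {"deltas": [0, 0, 0, 0, 0, -25, -1, 0, 0, 0, 0, 0, -50, -1, 0, 0, 0, 0, 0, -75, -1, 0, 0, 0, 0, 0, -91, -1, 0, 0, 0, 0, 0, -91, -1, 0, 0, 0, 0, 0, -91, -1]}}

```text
t: 13.75
position: [0.5481, 0.0036, 0.0466]
ee_rot: [[0.978, 0.21, 0.002], [0.21, -0.978, 0.0], [0.002, 0.0, -1.0]]
force: [0.1, 0.0, -0.0]
opening: 0.0853
grasp_force: 0.0
```

Call:
{"method": "servo_tool", "body": {"deltas": [0, 0, 0, 1.5, -5.5, 0, -1, 0, 0, 0, 1.5, -5.5, 0, 0, 0, 0, 0, 1.5, -5.5, 0, 1, 0, 0, 0, 1.5, -5.5, 0, 1, 0, 0, 0, 1.5, -5.5, 0, 1], "grip_force": 45}}

```text
t: 14.38
position: [0.5492, -0.0025, 0.0465]
ee_rot: [[0.978, 0.209, 0.001], [0.209, -0.978, -0.0], [0.001, 0.001, -1.0]]
force: [-0.2, -3.0, 6.5]
opening: 0.0609
grasp_force: 49.3
```

Run:
```python
from h import *
st()
```

```text
{'t': 14.375, 'position': [0.5492, -0.0025, 0.0465], 'ee_rot': [[0.9778, 0.2093, 0.0014], [0.2093, -0.9778, -0.0002], [0.0013, 0.0005, -1.0]], 'force': [-0.202, -3.0426, 6.5182], 'opening': 0.0609, 'grasp_force': 49.3106}
```

Call:
{"method": "servo_tool", "body": {"deltas": [0, 0, 0, 0, 0, 4, 1, 0, 0, 0, 0, 0, 12, 1, 0, 0, 0, 0, 0, 18, 1, 0, 0, 0, 0, 0, 20, 1, 0, 0, 0, 0, 0, 20, 1]}}

```text
t: 15.0
position: [0.5486, -0.0022, 0.0656]
ee_rot: [[0.978, 0.209, 0.0], [0.209, -0.978, 0.0], [0.0, -0.0, -1.0]]
force: [-0.9, -0.2, -3.1]
opening: 0.0612
grasp_force: 49.2
```

Run:
```python
from h import *
st()
F=[]
for i in range(8):
    d=look('scene' if i%2 else 'top'); F.append(bot.state()['force'][2])
print(np.round(F,2),np.mean(F))
```

```text
{'t': 15.0, 'position': [0.5486, -0.0022, 0.0656], 'ee_rot': [[0.9779, 0.209, 0.0001], [0.209, -0.9779, 0.0001], [0.0002, -0.0001, -1.0]], 'force': [-0.9031, -0.2406, -3.0694], 'opening': 0.0612, 'grasp_force': 49.1777}
[-1.7  -2.09 -2.04 -3.18 -1.27 -2.15 -2.32 -2.53] -2.16035609566119
```

Jar C weighs about 0.22 kg, so it is empty. I'll set it back and go to jar B.

Call:
{"method": "servo_tool", "body": {"deltas": [0, 0, 0, 0, 0, -8, 1, 0, 0, 0, 0, 0, -14, 1, 0, 0, 0, 0, 0, -17, 1, 0, 0, 0, 0, 0, -18.5, 1, 0, 0, 0, 0, 0, -19.5, 1, 0, 0, 0, 0, 0, -20, 1, 0, 0, 0, 0, 0, -20, 1]}}

```text
t: 16.27
position: [0.5487, -0.0022, 0.0465]
ee_rot: [[0.978, 0.209, 0.0], [0.209, -0.978, -0.0], [0.0, 0.0, -1.0]]
force: [-3.4, -0.1, 5.1]
opening: 0.0609
grasp_force: 49.9
```

Call:
{"method": "servo_tool", "body": {"deltas": [0, 0, 0, 0, 0, 0, 0, 0, 0, 0, 0, 0, 0, -1, 0, 0, 0, 0, 0, 0, -1, 0, 0, 0, 0, 0, 0, -1, 0, 0, 0, 0, 0, 30, -1, 0, 0, 0, 0, 0, 85, -1, 0, 0, 0, 0, 0, 100, -1, 0, 0, -9, 2, -55, 100, -1]}}

```text
t: 17.27
position: [0.5523, -0.0553, 0.1475]
ee_rot: [[0.998, 0.055, 0.005], [0.055, -0.998, 0.001], [0.005, -0.001, -1.0]]
force: [1.0, -0.9, -0.0]
opening: 0.085
grasp_force: 0.0
```

Run:
```python
from h import *
st()
for c in ('scene','top'):
    d=look(c); print(jarfit(d,np.array([.5496,-.002])),jarfit(d,np.array([.5546,-.1585])))
```

```text
{'t': 17.275, 'position': [0.5523, -0.0553, 0.1475], 'ee_rot': [[0.9985, 0.0548, 0.0049], [0.0548, -0.9985, 0.0009], [0.0049, -0.0007, -1.0]], 'force': [0.9617, -0.8597, -0.0399], 'opening': 0.085, 'grasp_force': 0.0}
(array([ 0.5491, -0.0012]), np.int64(105), array([ 0.5366, -0.0043,  0.3417])) (array([ 0.5548, -0.1583]), np.int64(94), array([ 0.5812, -0.1554,  0.455 ]))
(array([ 0.5491, -0.0011]), np.int64(16), array([ 0.5423, -0.0036,  0.4454])) (array([ 0.5544, -0.1587]), np.int64(21), array([ 0.591 , -0.1582,  0.7343]))
```

Call:
{"method": "servo_tool", "body": {"deltas": [0, 0, 0, 3, -50, 0, -1, 0, 0, 0, 3, -101, 0, -1, 0, 0, 0, 3, -101, 0, -1, 0, 0, 0, 3, -101, -30, -1, 0, 0, 0, 3, -101, -55, -1, 0, 0, 0, 3, -101, -80, -1, 0, 0, 0, 3, -101, -100, -1, 0, 0, 0, 3, -101, -100, -1]}}

```text
t: 18.38
position: [0.5523, -0.1573, 0.0436]
ee_rot: [[0.999, 0.054, -0.005], [0.054, -0.999, 0.0], [-0.005, -0.001, -1.0]]
force: [0.6, -0.2, 0.5]
opening: 0.0853
grasp_force: 0.0
```

Call:
{"method": "servo_tool", "body": {"deltas": [0, 0, 0, 1, -1, 1, -1, 0, 0, 0, 1, -1, 1, 0, 0, 0, 0, 1, -1, 1, 1, 0, 0, 0, 1, -1, 1, 1, 0, 0, 0, 1, -1, 1, 1]}}

```text
t: 19.0
position: [0.5555, -0.1594, 0.048]
ee_rot: [[0.999, 0.054, 0.002], [0.054, -0.999, -0.0], [0.002, 0.001, -1.0]]
force: [-0.0, -0.6, 6.2]
opening: 0.061
grasp_force: 49.3
```

Call:
{"method": "servo_tool", "body": {"deltas": [0, 0, 0, 0, 0, 4, 1, 0, 0, 0, 0, 0, 12, 1, 0, 0, 0, 0, 0, 18, 1, 0, 0, 0, 0, 0, 20, 1, 0, 0, 0, 0, 0, 20, 1]}}

```text
t: 19.62
position: [0.5546, -0.1592, 0.0666]
ee_rot: [[0.999, 0.053, 0.0], [0.053, -0.999, 0.0], [0.0, -0.0, -1.0]]
force: [-0.2, -0.3, -6.2]
opening: 0.0611
grasp_force: 50.2
```

Run:
```python
from h import *
st()
F=[]
for i in range(8):
    d=look('scene' if i%2 else 'top'); F.append(bot.state()['force'][2])
print(np.round(F,2),np.mean(F))
```

```text
{'t': 19.625, 'position': [0.5546, -0.1592, 0.0666], 'ee_rot': [[0.9986, 0.0533, 0.0], [0.0533, -0.9986, 0.0001], [0.0001, -0.0001, -1.0]], 'force': [-0.221, -0.2603, -6.1837], 'opening': 0.0611, 'grasp_force': 50.199}
[-6.48 -6.05 -4.78 -6.37 -5.28 -6.7  -5.62 -5.33] -5.825103237649465
```

Jar B weighs about 0.59 kg, so it is the full one. I'll carry it to a point above the dish.

Call:
{"method": "servo_tool", "body": {"deltas": [0, 0, 0, 0, 0, 20, 1, 0, 0, 0, 0, 0, 55, 1, 0, 0, 0, 0, 0, 90, 1, 0, 0, 0, -3, 10, 115, 1, 0, 0, 0, -9, 40, 125, 1, 0, 0, 0, -17, 80, 125, 1, 0, 0, 0, -25, 125, 125, 1, 0, 0, 0, -34, 170, 125, 1]}}

```text
t: 21.02
position: [0.52, 0.012, 0.1915]
ee_rot: [[0.999, 0.053, 0.0], [0.053, -0.999, 0.0], [0.0, -0.0, -1.0]]
force: [0.2, 1.1, -5.4]
opening: 0.0611
grasp_force: 51.3
```

Call:
{"method": "servo_tool", "body": {"deltas": [0, 0, 0, -9, 45, 0, 1, 0, 0, 0, -17, 90, 0, 1, 0, 0, 0, -26, 135, 0, 1, 0, 0, 0, -34, 180, 0, 1, 0, 0, 0, -40, 215, 0, 1, 0, 0, 0, -44, 237, 0, 1, 0, 0, 0, -45, 245, 0, 1, 0, 0, 0, -45, 245, -10, 1]}}

```text
t: 22.02
position: [0.4761, 0.256, 0.1818]
ee_rot: [[0.999, 0.054, 0.001], [0.054, -0.999, 0.001], [0.001, -0.001, -1.0]]
force: [-0.2, -0.3, -6.1]
opening: 0.0611
grasp_force: 51.4
```

Call:
{"method": "servo_tool", "body": {"deltas": [0, 0, 0, 0, 0, -25, 1, 0, 0, 0, 0, 0, -55, 1, 0, 0, 0, 0, 0, -75, 1, 0, 0, 0, 0, 0, -85, 1, 0, 0, 0, 0, 0, -85, 1]}}

```text
t: 22.65
position: [0.4756, 0.2548, 0.0959]
ee_rot: [[0.999, 0.053, -0.001], [0.053, -0.999, -0.001], [-0.001, 0.001, -1.0]]
force: [0.2, 0.6, -5.2]
opening: 0.0612
grasp_force: 51.2
```

```bash
python3 - <<'E'
from h import *
st()
for c in ('scene','top'):
    d=look(c,c+'j.png'); p=cloud(d); q=p.reshape(-1,3); r=np.hypot(*(q[:,:2]-[.4754,.2556]).T)
    Q=q[(r<.075)&(q[:,2]>.041)&(q[:,2]<.051)]; 
    # dish rim
    Q=Q[np.hypot(*(Q[:,:2]-[.4754,.2556]).T)>.045]
    print('dish',len(Q),least_squares(lambda x:np.hypot(*(Q[:,:2]-x).T)-.0575,[.4754,.2556],loss='soft_l1',f_scale=.002).x if len(Q) else 0)
    try:
        J=q[(r<.045)&(q[:,2]>.066)&(q[:,2]<.100)]
        f=least_squares(lambda x:np.hypot(J[:,0]-x[0]-x[2]*(J[:,2]-.08),J[:,1]-x[1]-x[3]*(J[:,2]-.08))-.031,[.4754,.2556,0,0],loss='soft_l1',f_scale=.001).x; print('jar',len(J),f)
        f=least_squares(lambda x:np.hypot(J[:,0]-x[0],J[:,1]-x[1])-.031,[.4754,.2556],loss='soft_l1',f_scale=.001).x; print('jar upright',f,J[:,2].min(), q[(r<.05)&(q[:,2]>.051)][:,2].min())
    except Exception as e: print(e)
E
python3 - <<'E'
import cv2
a=cv2.imread('pics/scenej.png')[60:220,90:290]; cv2.imwrite('pics/sj.png',cv2.resize(a,None,fx=3.6,fy=3.6,interpolation=2))
E
```

```text
{'t': 22.65, 'position': [0.4756, 0.2548, 0.0959], 'ee_rot': [[0.9986, 0.0525, -0.0012], [0.0525, -0.9986, -0.0014], [-0.0013, 0.0013, -1.0]], 'force': [0.1609, 0.5671, -5.164], 'opening': 0.0612, 'grasp_force': 51.22}
dish 127 [0.4755 0.2558]
jar 128 [ 0.4745  0.2554 -0.008  -0.0195]
jar upright [0.4744 0.2554] 0.06618056725538302 0.05275410066731179
dish 155 [0.4751 0.257 ]
jar 39 [ 0.4742  0.2566 -0.172   0.1119]
jar upright [0.4736 0.257 ] 0.06682824513814856 0.05266308381045248
```

View pics/sj.png

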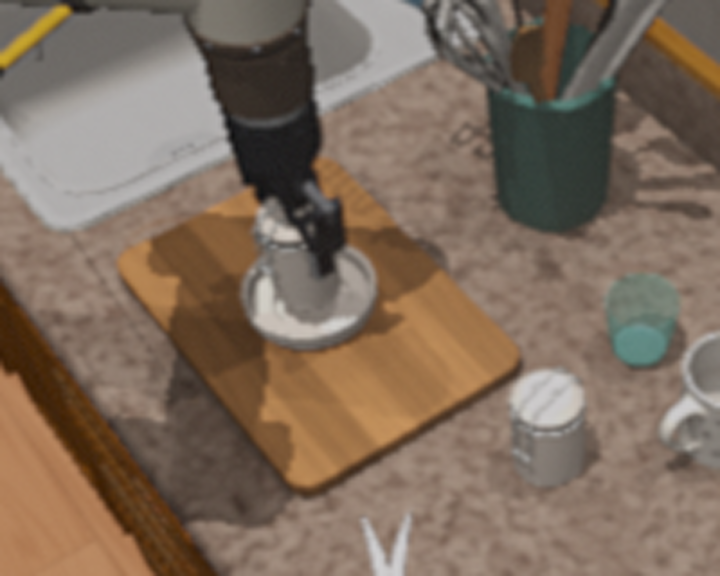

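Jar B hangs upright over the dish (crop: 305,270), about 1 mm off centre. I'll lower it gently.

Call:
{"method": "servo_tool", "body": {"deltas": [0, 0, 0, 1, 0.3, -5, 1, 0, 0, 0, 1, 0.3, -10, 1, 0, 0, 0, 1, 0.3, -14, 1, 0, 0, 0, 1, 0.3, -17, 1, 0, 0, 0, 1, 0.3, -18, 1, 0, 0, 0, 1, 0.3, -19, 1, 0, 0, 0, 1, 0.3, -19, 1]}}

```text
t: 23.62
position: [0.4767, 0.2561, 0.0775]
ee_rot: [[0.999, 0.053, -0.0], [0.053, -0.999, -0.0], [-0.0, 0.0, -1.0]]
force: [-0.9, 0.5, -6.0]
opening: 0.0607
grasp_force: 51.3
```

Call:
{"method": "servo_tool", "body": {"deltas": [0, 0, 0, 0, 0, -0.7, 1, 0, 0, 0, 0, 0, -1.4, 1, 0, 0, 0, 0, 0, -2, 1, 0, 0, 0, 0, 0, -2, 1]}}

```text
t: 24.12
position: [0.4766, 0.2561, 0.0755]
ee_rot: [[0.999, 0.053, -0.0], [0.053, -0.999, -0.0], [-0.0, 0.0, -1.0]]
force: [-0.6, 0.3, -5.7]
opening: 0.0608
grasp_force: 51.3
```

Call:
{"method": "servo_tool", "body": {"deltas": [0, 0, 0, 0, 0, -0.5, 1, 0, 0, 0, 0, 0, -1, 1, 0, 0, 0, 0, 0, -1, 1]}}

```text
t: 24.5
position: [0.4767, 0.2561, 0.0746]
ee_rot: [[0.999, 0.053, 0.0], [0.053, -0.999, 0.0], [0.0, -0.0, -1.0]]
force: [0.1, 0.4, -5.9]
opening: 0.061
grasp_force: 51.4
```

Call:
{"method": "servo_tool", "body": {"deltas": [0, 0, 0, 0, 0, -0.5, 1, 0, 0, 0, 0, 0, -1, 1, 0, 0, 0, 0, 0, -1, 1]}}

```text
t: 24.88
position: [0.4767, 0.2561, 0.0745]
ee_rot: [[0.999, 0.054, 0.001], [0.054, -0.999, 0.0], [0.001, -0.0, -1.0]]
force: [-4.9, -1.5, 6.1]
opening: 0.0611
grasp_force: 52.2
```

Contact came at the height of the well floor (the ledge would be 5 mm higher). I'll release and retreat.

Call:
{"method": "servo_tool", "body": {"deltas": [0, 0, 0, 0, 0, 0.3, 1, 0, 0, 0, 0, 0, 0.3, 0.3, 0, 0, 0, 0, 0, 0.3, -1, 0, 0, 0, 0, 0, 0.3, -1, 0, 0, 0, 0, 0, 0.3, -1], "grip_force": 20}}

```text
t: 25.5
position: [0.477, 0.2563, 0.0737]
ee_rot: [[0.999, 0.053, 0.001], [0.053, -0.999, 0.0], [0.001, -0.0, -1.0]]
force: [-0.3, -0.1, -0.3]
opening: 0.0857
grasp_force: 0.0
```

Call:
{"method": "servo_tool", "body": {"deltas": [0, 0, 0, 0, 0, 20, -1, 0, 0, 0, 0, 0, 60, -1, 0, 0, 0, 0, 0, 110, -1, 0, 0, 0, 0, 0, 150, -1, 0, 0, 0, -30, -50, 150, -1, 0, 0, 0, -60, -100, 150, -1, 0, 0, 0, -60, -150, 150, -1, 0, 0, 0, -60, -150, 150, -1]}}

```text
t: 26.5
position: [0.416, 0.1038, 0.2241]
ee_rot: [[0.999, 0.05, 0.001], [0.05, -0.999, 0.001], [0.001, -0.0, -1.0]]
force: [0.4, 0.3, 0.5]
opening: 0.0853
grasp_force: 0.0
```

Run:
```python
from h import *
st()
for c in ('scene','top'):
    d=look(c,c+'f.png'); print(c,'jar',jarfit(d,np.array([.4754,.2556]),.034),'dish',dishfit(d,np.array([.4755,.2556]),.022))
    for j in ((.5496,-.002),(.5077,-.3067)): print(jarfit(d,np.array(j)))
    q=cloud(d).reshape(-1,3); r=np.hypot(*(q[:,:2]-[.4754,.2556]).T); T=q[(r<.025)&(q[:,2]>.1)&(q[:,2]<.15)]
    r2=np.hypot(*(q[:,:2]-[.549,-.001]).T); U=q[(r2<.025)&(q[:,2]>.085)&(q[:,2]<.12)]
    print('top z',np.median(T[:,2]),'ref C',np.median(U[:,2]), 'slope',np.linalg.lstsq(np.c_[T[:,:2]-T[:,:2].mean(0),np.ones(len(T))],T[:,2],rcond=None)[0])
a=cv2.imread('pics/scenef.png')[60:230,90:340]; cv2.imwrite('pics/sf.png',cv2.resize(a,None,fx=3.2,fy=3.2,interpolation=2))
```

```text
{'t': 26.5, 'position': [0.416, 0.1038, 0.2241], 'ee_rot': [[0.9987, 0.05, 0.0007], [0.05, -0.9987, 0.0005], [0.0007, -0.0005, -1.0]], 'force': [0.356, 0.2898, 0.5025], 'opening': 0.0853, 'grasp_force': 0.0}
scene jar (array([0.4756, 0.2575]), np.int64(80), array([0.4606, 0.2411, 0.1249])) dish (array([0.4778, 0.2579]), np.int64(121), np.float64(0.04545899144339327))
(array([ 0.5493, -0.0013]), np.int64(106), array([ 0.5478, -0.0054,  0.1072]))
(array([ 0.5079, -0.3067]), np.int64(87), array([ 0.505 , -0.3084,  0.0955]))
top z 0.12074996279621442 ref C 0.0965250626170926 slope [0.016  0.1279 0.1206]
top jar (array([0.4754, 0.2556]), np.int64(0), None) dish (array([0.4743, 0.2567]), np.int64(78), np.float64(0.04752593721322107))
(array([ 0.5493, -0.0011]), np.int64(16), array([0.5567, 0.0006, 0.2442]))
(array([ 0.5077, -0.307 ]), np.int64(37), array([ 0.5065, -0.3049,  0.0973]))
top z nan ref C 0.09850598944400768 slope [0. 0. 0.]
  return _methods._mean(a, axis=axis, dtype=dtype,
  ret = ret.dtype.type(ret / rcount)
<stdin>:8: RuntimeWarning: Mean of empty slice.
  ret = um.true_divide(
```

View pics/sf.png

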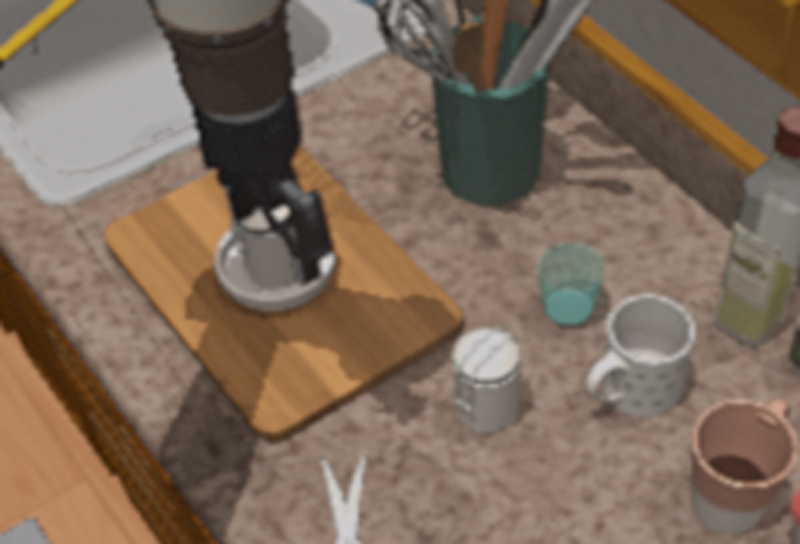

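The arm still hides most of the jar (crop: 270,250), so I'll move it aside before a final check.

Call:
{"method": "servo_tool", "body": {"deltas": [0, 0, 0, -15, -60, 40, -1, 0, 0, 0, -15, -120, 60, -1, 0, 0, 0, -15, -180, 60, -1, 0, 0, 0, -15, -230, 60, -1, 0, 0, 0, -15, -230, 60, -1, 0, 0, 0, -15, -230, 60, -1]}}

```text
t: 27.35
position: [0.4023, -0.1235, 0.2836]
ee_rot: [[0.999, 0.053, -0.0], [0.053, -0.999, 0.0], [-0.0, -0.0, -1.0]]
force: [0.6, 0.4, 0.2]
opening: 0.0854
grasp_force: 0.0
```

```bash
python3 - <<'E' 2>/dev/null
from h import *
st()
for c in ('scene','top'):
    d=look(c,c+'g.png'); print(c,'jar',jarfit(d,np.array([.4754,.2556]),.037),'dish',dishfit(d,np.array([.4755,.2556]),.022))
    q=cloud(d).reshape(-1,3)
    for n,xy,z in (('B',[.4754,.2556],.12),('A',[.5077,-.3067],.095),('C',[.5493,-.0012],.095)):
        r=np.hypot(*(q[:,:2]-xy).T); T=q[(r<.025)&(abs(q[:,2]-z)<.018)]
        print(n,len(T),np.median(T[:,2]) if len(T) else 0,np.linalg.lstsq(np.c_[T[:,:2]-T[:,:2].mean(0),np.ones(len(T))],T[:,2],rcond=None)[0] if len(T) else 0)
a=cv2.imread('pics/sceneg.png')[70:200,100:260]; cv2.imwrite('pics/sg.png',cv2.resize(a,None,fx=4,fy=4,interpolation=2))
E
```

```text
{'t': 27.35, 'position': [0.4023, -0.1235, 0.2836], 'ee_rot': [[0.9986, 0.0535, -0.0004], [0.0535, -0.9986, 0.0002], [-0.0004, -0.0002, -1.0]], 'force': [0.62, 0.3757, 0.1738], 'opening': 0.0854, 'grasp_force': 0.0}
scene jar (array([0.4756, 0.257 ]), np.int64(119), array([0.4747, 0.2538, 0.1278])) dish (array([0.4765, 0.2588]), np.int64(162), np.float64(0.04511237541207341))
B 158 0.12318147384458084 [0.042  0.1012 0.1229]
A 284 0.09634404435746463 [0.0065 0.0191 0.0963]
C 76 0.09620390412771179 [-0.098   0.0406  0.0964]
top jar (array([0.4747, 0.2572]), np.int64(39), array([0.475 , 0.257 , 0.1284])) dish (array([0.4748, 0.2569]), np.int64(182), np.float64(0.04748499186953614))
B 252 0.12554658841788469 [-0.0012  0.05    0.1253]
A 227 0.09865656288383562 [ 0.0052 -0.0121  0.0985]
C 221 0.09873888432095845 [-0.0217  0.0065  0.0988]
```

View pics/sg.png

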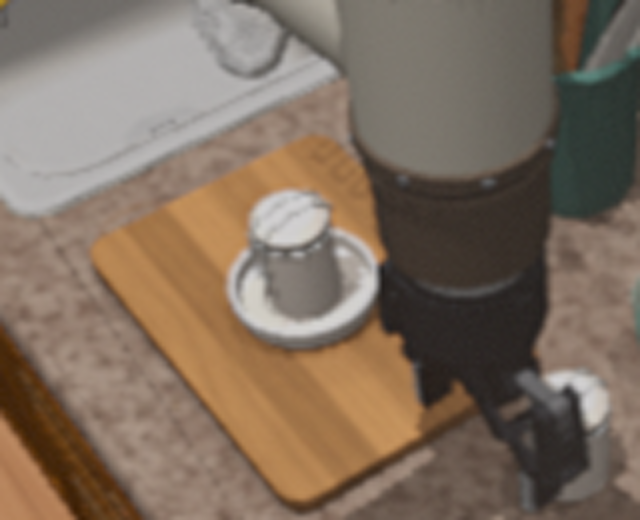

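```bash
python3 - <<'E' 2>/dev/null
from h import *
for c in ('scene','top'):
    d=look(c); q=cloud(d).reshape(-1,3)
    for n,xy,z in (('B',[.4752,.257],.127),('A',[.5077,-.3067],.1)):
        r=np.hypot(*(q[:,:2]-xy).T); T=q[(r<.022)&(abs(q[:,2]-z)<.008)]; X=np.c_[T[:,:2]-xy,np.ones(len(T))]
        print(c,n,len(T),least_squares(lambda p:X@p-T[:,2],[0,0,z],loss='soft_l1',f_scale=.0007).x)
        r=np.hypot(*(q[:,:2]-xy).T); b=.027 if n=='B' else 0
        J=q[(r<.045)&(q[:,2]>b+.012)&(q[:,2]<b+.07)]
        print('  axis',len(J),least_squares(lambda x:np.hypot(J[:,0]-x[0]-x[2]*(J[:,2]-b-.04),J[:,1]-x[1]-x[3]*(J[:,2]-b-.04))-.031,[*xy,0,0],loss='soft_l1',f_scale=.001).x)
E
```

```text
scene B 118 [ 0.0225 -0.0015  0.1242]
  axis 256 [ 0.4755  0.2572 -0.0189  0.0065]
scene A 220 [ 0.0158 -0.0165  0.097 ]
  axis 198 [ 0.5076 -0.3066 -0.0074 -0.0071]
top B 196 [-0.0203 -0.0121  0.1259]
  axis 100 [ 0.4746  0.2574 -0.012  -0.0098]
top A 177 [0.0224 0.0061 0.0993]
  axis 87 [ 0.5074 -0.3071 -0.0142 -0.0038]
```

```bash
python3 -c "
from station import bot; print(bot.finish_job())"
```

```text
the job is handed in; nothing more can be done
None
```

The job is handed in: the dish is within about 2 mm of the board's centre and the full jar (jar_b, about 0.59 kg) stands upright in its well. The two empties stand where they were (jar_c was weighed and put back; jar_a was never touched, so it is empty by elimination), and the mugs and glass were left alone.

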